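# Make up a sign-making kit: stack the blanks, scan the stain jars

### The job

Make up the kit: stack all the dark wooden blanks on the packing block in one square pile, edges flush with the block, and stand every labelled stain jar upright on the scan strip with its label facing squarely at the scanner's window. Once all the jars stand so, press the scanner's button fully down and let it up again. Leave the jars there, facing the window, and leave the other things on the bench where they are.

Things in the scene. Friction and masses are not known exactly. Their poses are not given: they have to be found in the camera images.
- scanner: Fixed grey scanner: block 60 (x) by 270 (y) by 56 mm high, a dark window along its whole -x face. Origin: centre of its underside. Before the window lies its scan strip, a flat light grey rectangle with a dark border printed on the table, 110 (x) by 270 mm (y), touching the block. Position and yaw vary.
- scan_zone (a point): Centre of the scan strip, on the table, 85 mm in front (-x) of the block's centre and so 55 mm before the window. Axes as the scanner's: +x points squarely at the window, y runs along the strip.
- scan_button (a joint): Round white push button, 32 mm across, on a low black housing in the middle of the scanner's top; 0 = up, 0.006 m = fully down (4 N); it springs back. Pressed straight down.
- scan_button_top (a point): Centre of the button's top face, when the button is up.
- jar0: Stain jar (2 or 3 alike are present): upright dark metal cylinder 52 mm wide, 56 mm high, plus a black lid 48 mm wide; 70 mm high in all, 0.2 kg. A white paper label 34 mm high covers some 85 degrees of its side; a 10 mm white seal strip runs from the lid's centre to its rim over the label's middle. Origin: centre of the underside; z up, +x out through the label's middle. Any yaw.
- jar1: Stain jar (2 or 3 alike are present): upright dark metal cylinder 52 mm wide, 56 mm high, plus a black lid 48 mm wide; 70 mm high in all, 0.2 kg. A white paper label 34 mm high covers some 85 degrees of its side; a 10 mm white seal strip runs from the lid's centre to its rim over the label's middle. Origin: centre of the underside; z up, +x out through the label's middle. Any yaw.
- jar2: Stain jar (2 or 3 alike are present): upright dark metal cylinder 52 mm wide, 56 mm high, plus a black lid 48 mm wide; 70 mm high in all, 0.2 kg. A white paper label 34 mm high covers some 85 degrees of its side; a 10 mm white seal strip runs from the lid's centre to its rim over the label's middle. Origin: centre of the underside; z up, +x out through the label's middle. Any yaw.
- packing_block: Fixed bare block of mid-brown wood, 50 (x) by 80 (y) by 12 mm high, the foot of the pile. Origin: centre of its underside. Position and yaw vary.
- blank0: One of up to 5 like sign blanks (4 or 5 are present): dark wooden slab 50 (x) by 80 (y) by 10 mm thick, 50 g, lying flat on the table at any yaw. Origin: centre of the underside. Same outline as the packing block.
- blank1: One of up to 5 like sign blanks (4 or 5 are present): dark wooden slab 50 (x) by 80 (y) by 10 mm thick, 50 g, lying flat on the table at any yaw. Origin: centre of the underside. Same outline as the packing block.
- blank2: One of up to 5 like sign blanks (4 or 5 are present): dark wooden slab 50 (x) by 80 (y) by 10 mm thick, 50 g, lying flat on the table at any yaw. Origin: centre of the underside. Same outline as the packing block.
- blank3: One of up to 5 like sign blanks (4 or 5 are present): dark wooden slab 50 (x) by 80 (y) by 10 mm thick, 50 g, lying flat on the table at any yaw. Origin: centre of the underside. Same outline as the packing block.
- blank4: One of up to 5 like sign blanks (4 or 5 are present): dark wooden slab 50 (x) by 80 (y) by 10 mm thick, 50 g, lying flat on the table at any yaw. Origin: centre of the underside. Same outline as the packing block.
- slice0: Bystander: wooden log slice 34 mm in diameter, 28 mm high. Origin: centre of the underside.
- slice1: Bystander: wooden log slice 34 mm in diameter, 28 mm high. Origin: centre of the underside.
- slice2: Bystander: wooden log slice 34 mm in diameter, 28 mm high. Origin: centre of the underside.
- tube: Bystander: upright dark brown rod 36 mm in diameter, 60 mm high. Origin: centre of the underside.

How it is judged:
By the outcome, as a careful person would: the job done as asked, in the order asked, and still so for the second after the job is handed in, with the robot touching nothing.
Of jar0, jar1, jar2 only 2 to 3 are there at a start; the rules pass over those that are not, and their reading is None.
Of blank0, blank1, blank2, blank3, blank4 only 4 to 5 are there at a start; the rules pass over those that are not, and their reading is None.
At some moment in a run one of jar0, jar1, jar2 may be knocked a few centimetres aside while the robot is not near it.
It also fails if it takes over 192 s, if anything falls off the work surface, if the arm or the gripper's body presses on something with over 40 N, if the wrist force passes 120 N, or if a joint passes its speed limit or range.

### The arm

A 7-joint arm with a two-finger parallel gripper is mounted at the origin on the work surface. World frame = base frame: x ahead of the robot, y to its left, z up, the work surface at z = 0. Lengths are in m, angles in rad, forces in N, time in s.
With the tool pointing down it reaches from about 0.4 to 0.9 m from the base axis. Payload 5.6 kg.
Tool frame: the origin (TCP) lies midway between the tips of the shut fingers; the grasp point (between the pads) lies 19 mm behind it; y points along the fingers, z is the direction in which the jaws open and shut, and the axes are right-handed (so a half turn about y gives the same grasp; the last joint's range is limited). The gripper opens to 92 mm and grips with 3 to 60 N. Pads are 20 mm wide; open, the fingers measure 128 mm over their backs; the gripper's body (75 mm by 189 mm) begins 69 mm behind the grasp point.
Start: joints at [1.067, 0.468, -0.012, 1.603, 0.006, 1.071, -0.056], TCP at [0.289, -0.582, 0.215] pointing down, gripper open.
Joint ranges: [-2.53, 2.53], [-0.31, 2.02], [-1.57, 1.55], [0.28, 2.44], [-1.29, 4.43], [0.15, 1.84], [-2.92, 2.92]. Speed limits (rad/s): [2.57, 2.57, 3.14, 3.14, 3.14, 3.14, 3.14].

### API

Orientations are given as a 3x3 rotation matrix whose columns are the frame's x, y, z axes.
In Python, from station import env, effector, solver, viewer, workorder, search_frame, tip_of gives the robot as it stands. Calls block until the motion is done:
- env.reach(position, orientation): joint-space move of the TCP to a pose.
- env.movel(position, frame=None, rate=0.15): straight line of the TCP; frame=None keeps the orientation; rate is the mean speed in m/s.
- env.goto_joints(angles): joint-space move.
- effector.release() and effector.grasp(squeeze=None): open the fingers fully, or close them until they stop; squeeze is the grip in N (None keeps the last).
- env.pause(seconds).
- solver.inverse_kinematics(position, orientation): joint angles nearest the present ones, or None.
- env.sense(): the state.
- viewer.read_camera(name): name is "scene" or "side" or "wrist"; returns (picture, depth): 480x640x3 uint8, red, green, blue; 480x640 float32, m along the optical axis (not along the pixel's ray), 0 where there is no reading.
- viewer.camera_info(name): a dict with "intrinsics" (3x3 intrinsics, pixels), "eye" and "rotation" of the camera in the world; the wrist camera has in their place "T_tool_cam" (4x4, takes a point from camera to tool coordinates, whose origin is the TCP and whose axes are the tool frame's). Camera axes: x right, y up, looking along -z (the intrinsics and any distortion apply to the point x, -y, -z); pixel columns grow to the right and rows downward; lengths in m; the calibration is good to about 2 mm. A picture is of the moment at which its call begins: read the wrist's pose just before it. camera_info takes no time and is no camera call.
A pose or a line that the arm cannot do raises env.PlanningError and nothing moves.
- workorder.finish_job(): hands the job in, once; it reports no verdict.
Trained networks look in the newest picture that a camera, given by its name, has taken for a name from the list of things; names that differ only in an ending like _2 or _b are one class to them, and where a whole thing is asked for, a point or a joint stands for the part that bears it (a point fixed in the world has none). Each returns a list of dicts, best first, with "score" (0 to 1); they miss things now and then, are a little off and sometimes report something else, mostly with a low value. They report only what shows in the picture. A call takes as long as a camera call.
- search_frame(camera, name): "at" ([x, y, z] in m, in world coordinates, good to about 4 mm: the middle of the surface that is visible of it).
- tip_of(camera, name): "at" ([x, y, z] in m, in world coordinates, good to about 4 mm: a listed point, or the origin of a listed thing).
The state is a dict: "t": time; "joint_positions": joint angles; "joint_velocities": joint speeds; "tau": joint torques, N m; "ee_pos": TCP position; "tcp_rot": TCP orientation; "wrist_force": force on the tool from outside, world axes, zero at the start; "moment": the same for the moment, N m; "gripper_width": finger opening in m.
Only numpy, scipy, OpenCV 4.12 (cv2) and the standard library are available. Lean on these libraries where they do the work, as an engineer would, in place of code of your own. Each camera call takes 0.05 s, during which the arm holds its last target.

## Working session

There is one attempt and no reset: what is moved stays moved. The work goes in short steps, each a Python script; the robot and the scene stay as the last script left them, time stands still between calls to the robot, and variables do not carry over. Pictures are saved under pics/ and viewed, and the job is handed in when it is done.

```bash
ls; mkdir -p pics; python3 - <<'E'
from station import env, effector, solver, viewer, workorder, search_frame, tip_of
import cv2, numpy as np
s=env.sense(); print(s['t'],s['ee_pos'],s['tcp_rot'],s['gripper_width'])
for c in ['scene','side','wrist']:
    im,d=viewer.read_camera(c); cv2.imwrite(f'pics/a_{c}.png',im[:,:,::-1]); np.savez(f'pics/a_{c}.npz',im=im,d=d); print(c,viewer.camera_info(c))
E
```

```text
pics
0.0 [ 0.28871716 -0.58170766  0.21366473] [[-8.95717310e-01 -9.08737242e-04  4.44623070e-01]
 [-4.44623975e-01  1.50268662e-03 -8.95716062e-01]
 [ 1.45841406e-04 -9.99998458e-01 -1.75002878e-03]] 0.09186754771721915
scene {'intrinsics': array([[443.84815167,   0.        , 319.95479967],
       [  0.        , 443.84815167, 241.56929429],
       [  0.        ,   0.        ,   1.        ]]), 'eye': array([1.19172195, 0.015637  , 0.9063291 ]), 'rotation': array([[-0.02561003, -0.79818165,  0.60187222],
       [ 0.99961792, -0.0267103 ,  0.00711209],
       [ 0.01039945,  0.6018244 ,  0.79856073]])}
side {'intrinsics': array([[527.28498018,   0.        , 318.599472  ],
       [  0.        , 527.28498018, 240.88580395],
       [  0.        ,   0.        ,   1.        ]]), 'eye': array([0.52297488, 0.84856618, 0.90537088]), 'rotation': array([[-0.99642663,  0.06513486, -0.0537719 ],
       [-0.08390573, -0.69034325,  0.71860004],
       [ 0.00968485,  0.72054399,  0.69334159]])}
wrist {'intrinsics': array([[401.27911487,   0.        , 308.94259559],
       [  0.        , 401.27911487, 237.53276543],
       [  0.        ,   0.        ,   1.        ]]), 'T_tool_cam': array([[ 3.28414527e-04, -9.70841821e-01, -2.39720776e-01,
        -6.87393878e-02],
       [ 1.35047760e-03,  2.39721001e-01, -9.70840882e-01,
        -1.70637585e-01],
       [ 9.99999034e-01, -4.89928873e-06,  1.38982799e-03,
        -2.48129565e-05],
       [ 0.00000000e+00,  0.00000000e+00,  0.00000000e+00,
         1.00000000e+00]])}
```

View pics/a_scene.png

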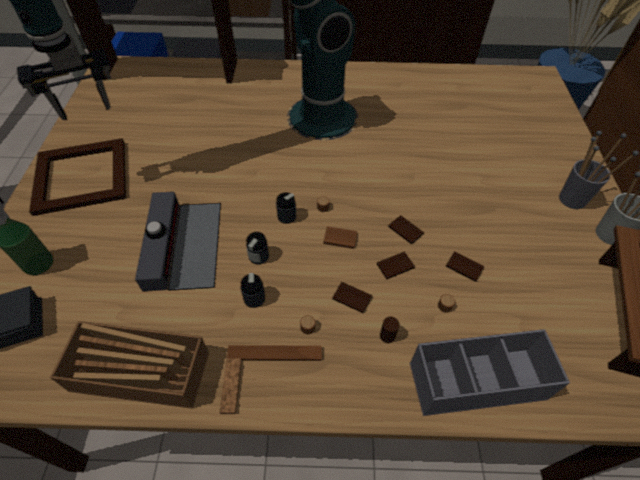

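View pics/a_side.png

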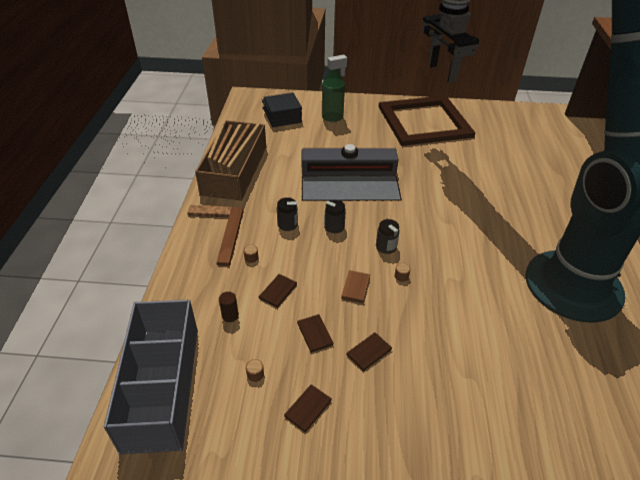

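View pics/a_wrist.png

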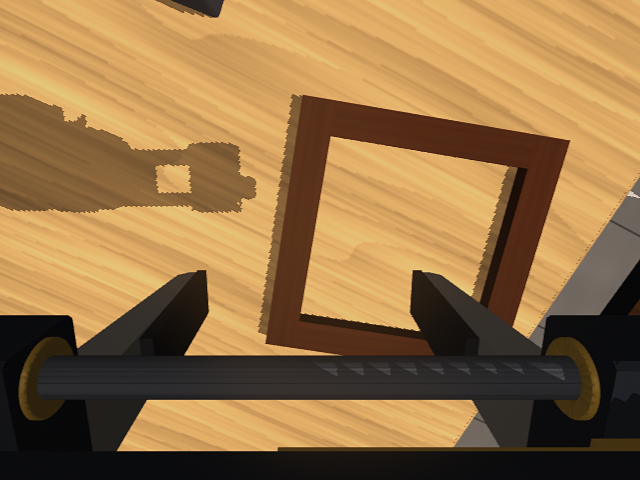

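Three jars, four dark blanks (scene pixels about (405,229), (396,265), (464,265), (352,297)), the lighter packing block at (341,237), the scanner at (160,240) with its window facing +y.

```bash
python3 - <<'E'
from station import env, viewer, search_frame, tip_of
for c in ['scene','side']:
    viewer.read_camera(c)
    for n in ['jar0','blank0','packing_block','scanner','scan_zone','scan_button_top','slice0','tube']:
        r=tip_of(c,n)
        print(c,n,[( [round(float(v),3) for v in x['at']],round(x['score'],2)) for x in r][:6])
print(env.sense()['t'])
E
```

```text
scene jar0 [([0.559, -0.142, -0.002], 0.85), ([0.425, -0.087, 0.001], 0.67), ([0.678, -0.144, -0.004], 0.66)]
scene blank0 [([0.579, 0.189, -0.002], 0.91), ([0.574, 0.362, -0.004], 0.83), ([0.67, 0.082, 0.007], 0.74), ([0.468, 0.223, 0.002], 0.62)]
scene packing_block [([0.683, 0.3, -0.0], 0.69), ([0.497, 0.057, -0.005], 0.63)]
scene scanner [([0.539, -0.394, 0.001], 0.57)]
scene scan_zone [([0.525, -0.309, 0.001], 0.88)]
scene scan_button_top [([0.535, -0.393, 0.079], 0.66)]
scene slice0 [([0.686, 0.3, -0.002], 0.78), ([0.748, -0.015, -0.003], 0.73), ([0.68, -0.144, -0.005], 0.57), ([0.393, 0.009, 0.001], 0.44)]
scene tube [([0.766, 0.162, -0.002], 0.64)]
side jar0 [([0.428, -0.086, -0.001], 0.92), ([0.678, -0.14, 0.001], 0.61), ([0.674, 0.081, -0.002], 0.16)]
side blank0 [([0.675, 0.08, 0.0], 0.83), ([0.463, 0.223, 0.001], 0.8), ([0.576, 0.192, 0.001], 0.79), ([0.58, 0.359, 0.002], 0.76)]
side packing_block [([0.498, 0.056, 0.001], 0.8)]
side scanner [([0.534, -0.395, 0.002], 0.6), ([0.519, -0.311, -0.0], 0.4)]
side scan_zone [([0.522, -0.312, -0.003], 0.96), ([0.397, 0.011, 0.002], 0.31)]
side scan_button_top [([0.539, -0.388, 0.078], 0.62), ([0.676, -0.142, -0.002], 0.29)]
side slice0 [([0.689, 0.298, -0.004], 0.72), ([0.395, 0.013, -0.003], 0.68), ([0.744, -0.016, 0.002], 0.46), ([0.578, 0.192, -0.0], 0.45)]
side tube [([0.765, 0.159, -0.0], 0.8)]
1.05
```

```bash
cat > h.py <<'E'
from station import env, effector, solver, viewer, workorder, search_frame, tip_of
import cv2, numpy as np
def R(a):
    a=np.deg2rad(a); c,s=np.cos(a),np.sin(a)
    return np.array([[c,0,-s],[s,0,c],[0,-1,0]])
def snap(name):
    s=env.sense(); im,d=viewer.read_camera('wrist'); i=viewer.camera_info('wrist')
    T=np.eye(4);T[:3,:3]=s['tcp_rot'];T[:3,3]=s['ee_pos'];T=T@i['T_tool_cam']
    np.savez('pics/'+name+'.npz',im=im,d=d,T=T,K=i['intrinsics'],t=s['t']); cv2.imwrite('pics/'+name+'.png',im[:,:,::-1])
    return im,d,T,i['intrinsics']
def fixed(name,cam):
    im,d=viewer.read_camera(cam); i=viewer.camera_info(cam)
    T=np.eye(4);T[:3,:3]=i['rotation'];T[:3,3]=i['eye']; cv2.imwrite('pics/'+name+'.png',im[:,:,::-1])
    np.savez('pics/'+name+'.npz',im=im,d=d,T=T,K=i['intrinsics']);return im,d,T,i['intrinsics']
def load(name):
    z=np.load('pics/'+name+'.npz'); return z['im'],z['d'],z['T'],z['K']
def rectify(v,z,x0,x1,y0,y1,res=0.0005):
    """top-down ortho image of plane z; row i -> x=x1-i*res, col j -> y=y1-j*res"""
    im,d,T,K=v
    X=np.arange(x1,x0,-res);Y=np.arange(y1,y0,-res)
    gx,gy=np.meshgrid(X,Y,indexing='ij')
    P=np.stack([gx,gy,np.full_like(gx,z)],-1)-T[:3,3]
    c=P@T[:3,:3]
    u=K[0,0]*c[...,0]/-c[...,2]+K[0,2]; w=K[1,1]*-c[...,1]/-c[...,2]+K[1,2]
    return cv2.remap(im,u.astype(np.float32),w.astype(np.float32),cv2.INTER_LINEAR),X,Y
def cloud(v):
    im,d,T,K=v
    w,u=np.mgrid[:480,:640]
    c=np.stack([(u-K[0,2])/K[0,0]*d,-(w-K[1,2])/K[1,1]*d,-d],-1)
    P=c@T[:3,:3].T+T[:3,3]; P[d<=0]=np.nan
    return P
E
python3 - <<'E'
from h import *
effector.release()
env.reach([0.53,-0.25,0.33],R(180)); snap('b1')
env.reach([0.53,0.2,0.33],R(180)); snap('b2')
print(env.sense()['t'],env.sense()['joint_positions'])
E
```

```text
4.5917 [-0.09090575  0.26269016 -0.39833187  1.649394    0.10686713  1.25120039
 -2.08406535]
```

View pics/b1.png

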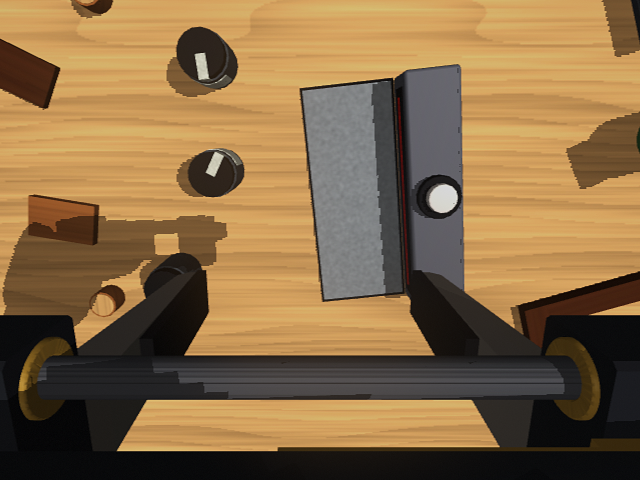

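View pics/b2.png

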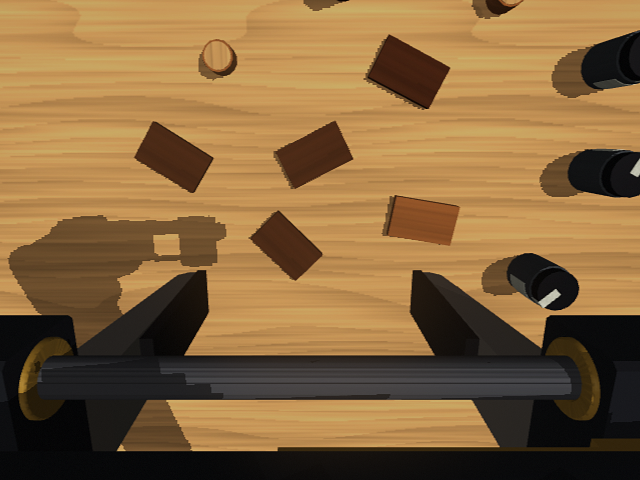

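b1 shows the strip (corners about (301,89), (391,79), (404,293), (323,300)), the scanner to its right with its button at (440,198); jars at (207,57), (214,172), (175,275). b2 shows four blanks and the packing block (421,220) clear.

```bash
cat >> h.py <<'E'
def fitrect(v,z,cx,cy,r=0.075,show=None,thr=None,L=(0.05,0.08)):
    """rectangle fit of the reddish dark object near cx,cy on plane z; returns x,y,angle(deg, direction of the long axis),size"""
    g,X,Y=rectify(v,z,cx-r,cx+r,cy-r,cy+r)
    f=g.astype(float)+1
    rat=f[...,0]/f[...,1]
    # r/g ratio higher for wood pieces than for table
    t=thr if thr else cv2.threshold(np.clip(rat*100-80,0,255).astype(np.uint8),0,255,cv2.THRESH_OTSU)[0]
    t=t if thr else (t+80)/100
    m=(cv2.GaussianBlur(rat,(0,0),1.5)>t).astype(np.uint8)
    m=cv2.morphologyEx(m,cv2.MORPH_OPEN,np.ones((9,9)))
    n,l,st,ce=cv2.connectedComponentsWithStats(m)
    k=1+np.argmin([np.hypot(*(ce[i]-len(X)/2))-np.sqrt(st[i,4])*0.5 for i in range(1,n)])
    c=max(cv2.findContours((l==k).astype(np.uint8),cv2.RETR_EXTERNAL,cv2.CHAIN_APPROX_NONE)[0],key=len)
    (u,w),(a,b),an=cv2.minAreaRect(c)
    box=cv2.boxPoints(((u,w),(a,b),an))
    if show: 
        o=g.copy(); cv2.drawContours(o,[box.astype(int)],0,(0,255,0),1); cv2.imwrite('pics/'+show+'.png',o[:,:,::-1])
    e1=box[1]-box[0];e2=box[2]-box[1]
    e=e1 if np.hypot(*e1)>np.hypot(*e2) else e2
    # image (u,w): dx=-w, dy=-u
    ang=np.degrees(np.arctan2(-e[0],-e[1]))%180
    return X[0]-w*0.0005,Y[0]-u*0.0005,ang,sorted([(a+1)*.0005,(b+1)*.0005]),t
E
python3 - <<'E'
from h import *
v=load('b2')
ims=[]
for i,(x,y,z) in enumerate([(.497,.057,.012),(.578,.19,.01),(.577,.361,.01),(.673,.081,.01),(.466,.223,.01)]):
    print(fitrect(v,z,x,y,show=f'f{i}')); ims.append(cv2.imread(f'pics/f{i}.png')[:300,:300])
cv2.imwrite('pics/fall.png',cv2.resize(np.hstack(ims),None,fx=.53,fy=.53))
v=load('b1'); print(fitrect(v,.012,.497,.057))
g,X,Y=rectify(v,0,.35,.7,-.5,-.05,.001); cv2.imwrite('pics/strip.png',g[:,:,::-1])
E
```

```text
(np.float64(0.4997087249755859), np.float64(0.058922470092773446), np.float32(80.40687), [0.05177977752685547, 0.08271429443359375], 1.52)
(np.float64(0.5796499938964843), np.float64(0.19344998168945315), np.float32(116.56505), [0.04991709899902344, 0.07988040161132813], 1.55)
(np.float64(0.5772147979736327), np.float64(0.36236191558837894), np.float32(57.26477), [0.05130117034912109, 0.08089262390136719], 1.53)
(np.float64(0.6719992370605469), np.float64(0.08562345886230469), np.float32(63.788628), [0.05115564346313477, 0.08012734985351562], 1.65)
(np.float64(0.46662500000000007), np.float64(0.228375), np.float32(45.0), [0.05105812454223633, 0.0804030532836914], 1.54)
(np.float64(0.499903091430664), np.float64(0.05564947509765625), np.float32(80.34011), [0.0534511833190918, 0.08606717681884765], 1.53)
```

View pics/fall.png

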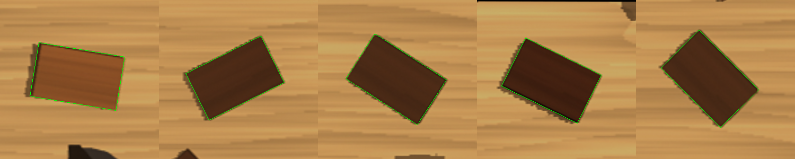

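View pics/strip.png

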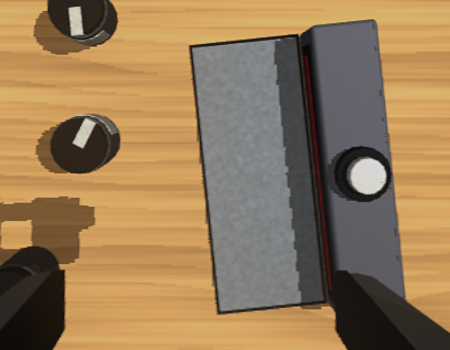

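```bash
cat >> h.py <<'E'
def look(x,y,a,z,name):
    p=np.array([x,y,0])+0.069*R(a)[:,0]; p[2]=z
    env.reach(p,R(a)); env.pause(0.15); return snap(name)
def bestA(x,y,a,z=0.2):
    q0=env.sense()['joint_positions'];b=None
    for k in (a,a+180):
        q=solver.inverse_kinematics([x,y,z],R(k))
        if q is None: print('noIK',k);continue
        c=np.max(np.abs(np.array(q)-q0)); 
        if b is None or c<b[0]: b=(c,k,q)
    return b[1],b
E
python3 - <<'E'
from h import *
for a in (80.4,80.4+180):
    try:
        v=look(.499,.058,a,.18,f'c{int(a)}'); print(a,fitrect(v,.012,.499,.058,show=f'cf{int(a)}'),env.sense()['joint_positions'].round(2),env.sense()['t'])
    except env.PlanningError as e: print(a,e)
E
cd pics; python3 -c "
import cv2,numpy as np
cv2.imwrite('cc.png',cv2.resize(np.hstack([cv2.imread('cf80.png'),cv2.imread('cf260.png')]),(800,400)))"
```

```text
80.4 (np.float64(0.4991892395019531), np.float64(0.05787552642822266), np.float32(80.29336), [0.05097739028930664, 0.08096292877197266], 1.51) [-1.27  0.66  1.36  1.99 -0.74  1.11 -2.9 ] 6.3417
260.4 (np.float64(0.4992064132690429), np.float64(0.05793221282958985), np.float32(80.09582), [0.05099794387817383, 0.08080884552001953], 1.51) [-0.6   0.26  0.65  2.06 -0.2   0.88 -0.01] 8.9917
```

View pics/cc.png

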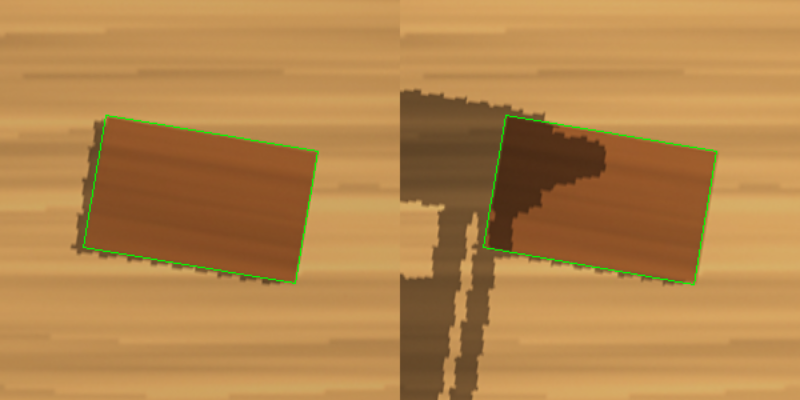

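```bash
cat >> h.py <<'E'
BX,BY,BA=0.4992,0.0579,260.2
def nice(x,y,a):
    az=np.degrees(np.arctan2(y,x))+180
    return min((a,a+180,a-180,a+360),key=lambda k:abs(k-az))
def pickblank(x,y,a,name):
    a=nice(x,y,a)
    v=look(x,y,a,.16,name); f=fitrect(v,.010,x,y,show=name+'f'); print('fit',[np.round(q,4) for q in f])
    x,y=f[0],f[1]; a=nice(x,y,f[2])
    env.reach([x,y,.06],R(a)); env.movel([x,y,.003],rate=.1)
    effector.grasp(20); s=env.sense(); print('w',s['gripper_width'],s['ee_pos'],'t',s['t'])
    env.movel([x,y,.12],rate=.25); print('w',env.sense()['gripper_width'])
def placeblank(k,dx=0,dy=0):
    z=.012+.010*k+.0035; x,y=BX+dx,BY+dy
    env.reach([x,y,z+.06],R(BA)); env.movel([x,y,z],rate=.07); env.pause(.1); print('F',env.sense()['wrist_force'].round(1))
    effector.release(); env.pause(.1); env.movel([x,y,z+.1],rate=.25)
    print('t',env.sense()['t'])
E
python3 - <<'E'
from h import *
pickblank(.5797,.1934,116.6,'p0')
placeblank(0)
v=look(BX,BY,BA,.18,'q0'); print(fitrect(v,.022,BX,BY,show='q0f'))
E
```

```text
fit [np.float64(0.5799), np.float64(0.1931), np.float32(116.565), array([0.0497, 0.0799]), np.float64(1.57)]
w 0.049618311114901295 [0.57980758 0.19316904 0.00306429] t 13.3833
w 0.049844247240528425
F [ 0.2  0.5 -0.4]
t 18.5333
(np.float64(0.5004866744995117), np.float64(0.05932227935791015), np.float32(80.27243), [0.0505977668762207, 0.08115205383300782], 1.54)
```

```bash
cd pics; python3 -c "
import cv2,numpy as np
a=cv2.imread('p0f.png');b=cv2.imread('q0f.png');cv2.imwrite('pq.png',np.hstack([a,b]))"
```

```text
(no output)
```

View pics/pq.png

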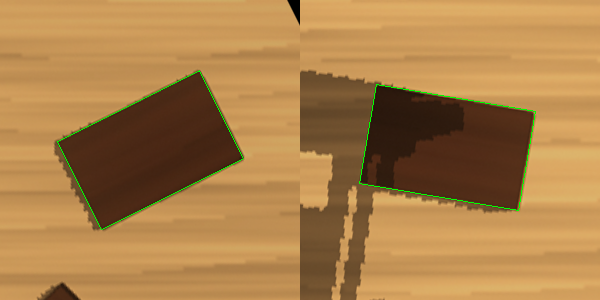

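View pics/q0.png

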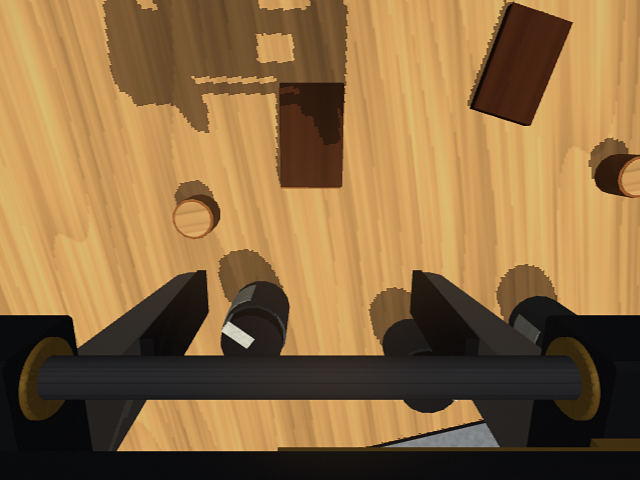

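```bash
cat >> h.py <<'E'
def squeeze(z,axis,f=10,x=BX,y=BY):
    a=BA if axis=='short' else BA-90
    env.reach([x,y,z+.07],R(a)); env.movel([x,y,z],rate=.08); effector.grasp(f); env.pause(.15); s=env.sense()
    print(axis,'w',s['gripper_width'],'F',s['wrist_force'].round(1),s['ee_pos'].round(4))
    effector.release(); env.movel([x,y,z+.1],rate=.25)
E
python3 - <<'E'
from h import *
print(solver.inverse_kinematics([BX,BY,.1],R(BA-90)),solver.inverse_kinematics([BX,BY,.1],R(BA+90)))
squeeze(.005,'short')
squeeze(.005,'long')
v=look(BX,BY,BA,.18,'q1'); print(fitrect(v,.022,BX,BY,show='q1f'),env.sense()['t'])
E
```

```text
[-0.73791944  0.44551174  0.68664219  2.0859171  -0.4143588   0.74576189
 -1.53038895] [-0.294961    0.38135901  0.13536525  2.05891515 -0.07749614  0.70596622
  1.28956281]
short w 0.049680427824380397 F [-4.   0.7  5.2] [0.4984 0.0581 0.0049]
long w 0.0796343912008977 F [-1.3 -4.9  3.3] [0.4993 0.0564 0.0054]
(np.float64(0.49938418121337885), np.float64(0.05786824645996093), np.float32(80.2176), [0.05024874496459961, 0.08025430297851563], 1.54) 28.0333
```

```bash
python3 - <<'E'
s=open('h.py').read()
s=s.replace("    x,y=f[0],f[1]; a=nice(x,y,f[2])\n","    x,y=f[0]+CX,f[1]+CY; a=nice(x,y,f[2])\n").replace("x,y=BX+dx,BY+dy","x,y=BX+CX+dx,BY+CY+dy").replace("BX,BY,BA=","CX,CY=-.0013,-.0010\nBX,BY,BA=")
open('h.py','w').write(s)
E
python3 - <<'E'
from h import *
pickblank(.4666,.228,45,'p1')
placeblank(1)
v=look(BX,BY,BA,.18,'q2'); print(fitrect(v,.032,BX,BY,show='q2f'))
E
```

```text
fit [np.float64(0.4664), np.float64(0.228), np.float32(45.0), array([0.0496, 0.08  ]), np.float64(1.56)]
w 0.05007204191299932 [0.46506931 0.22705356 0.00304983] t 31.2
w 0.0499074621926955
F [-0.2  1.4 -0.4]
t 35.2167
(np.float64(0.4993390533447265), np.float64(0.05811972656249999), np.float32(79.9194), [0.050209472656250004, 0.08031520080566407], 1.54)
```

```bash
python3 - <<'E'
from h import *
pickblank(.672,.0845,63.8,'p2')
placeblank(2)
v=look(BX,BY,BA,.18,'q3'); print(fitrect(v,.042,BX,BY,show='q3f'))
pickblank(.5772,.362,57.3,'p3')
placeblank(3)
v=look(BX,BY,BA,.18,'q4'); print(fitrect(v,.052,BX,BY,show='q4f'))
for c in('scene','side'): fixed('d_'+c,c)
E
python3 -c "
import cv2,numpy as np
a=cv2.imread('pics/p2f.png');b=cv2.imread('pics/q3f.png');cv2.imwrite('pics/pq2.png',cv2.resize(np.vstack([np.hstack([a,b]),np.hstack([cv2.imread('pics/p3f.png'),cv2.imread('pics/q4f.png')])]),None,fx=.9,fy=.9))"
```

```text
fit [np.float64(0.6729), np.float64(0.0849), np.float32(63.6418), array([0.0501, 0.0807]), np.float64(1.52)]
w 0.049437864062766394 [0.67161121 0.08397489 0.00305534] t 38.7167
w 0.049438645443471665
F [ 0.3  0.2 -0.5]
t 42.5917
(np.float64(0.4992751037597656), np.float64(0.05787891235351561), np.float32(80.43331), [0.05023674774169922, 0.0803458251953125], 1.54)
fit [np.float64(0.5774), np.float64(0.3629), np.float32(57.0426), array([0.0501, 0.0805]), np.float64(1.55)]
w 0.04969371933249843 [0.57612092 0.36197496 0.00308426] t 46.6
w 0.04955015085043143
F [ 0.7  0.3 -0.9]
t 50.9333
(np.float64(0.49932837982177725), np.float64(0.05792027893066405), np.float32(80.53768), [0.050230693817138676, 0.0804801025390625], 1.54)Traceback (most recent call last):
  File "<string>", line 3, in <module>
    a=cv2.imread('pics/p2f.png');b=cv2.imread('pics/q3f.png');cv2.imwrite('pics/pq2.png',cv2.resize(np.vstack([np.hstack([a,b]),np.hstack([cv2.imread('pics/p3f.png'),cv2.imread('pics/q4f.png')])]),None,fx=.9,fy=.9))
                                                                                                    ~~~~~~~~~^^^^^^^^^^^^^^^^^^^^^^^^^^^^^^^^^^^^^^^^^^^^^^^^^^^^^^^^^^^^^^^^^^^^^^^^^^^^^^^^^^^^^^^
    return _nx.concatenate(arrs, 0, dtype=dtype, casting=casting)
           ~~~~~~~~~~~~~~~^^^^^^^^^^^^^^^^^^^^^^^^^^^^^^^^^^^^^^^
ValueError: all the input array dimensions except for the concatenation axis must match exactly, but along dimension 1, the array at index 0 has size 600 and the array at index 1 has size 601
```

View pics/d_side.png

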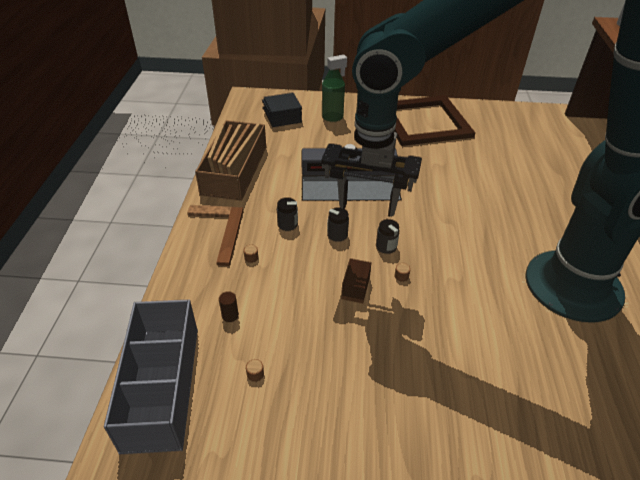

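View pics/d_scene.png

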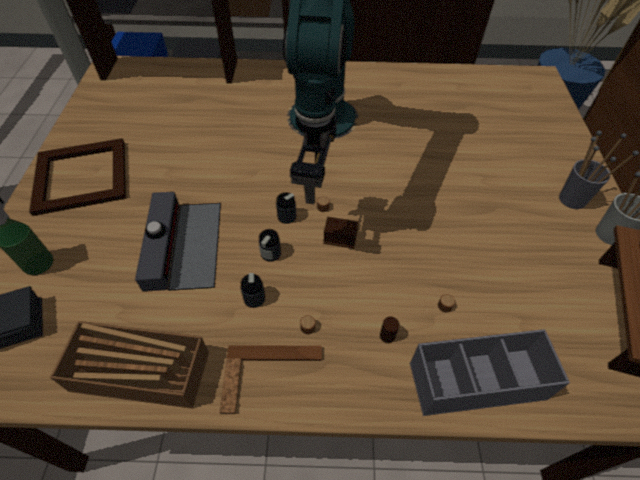

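Pile shows at side (357,282), four blanks on the block, square; the middle jar has moved (scene (257,248)→(269,245)) – the announced knock. Now measure the strip and jars.

```bash
cat >> h.py <<'E'
def seal(v,x,y,show=None,z=.07):
    """lid seal strip near x,y -> lid centre, label direction"""
    r=.06;res=.00025
    g,X,Y=rectify(v,z,x-r,x+r,y-r,y+r,res)
    h=cv2.cvtColor(g,cv2.COLOR_RGB2HSV)
    hi=np.percentile(h[...,2],50)
    m=((h[...,1]<60)&(h[...,2]>130)).astype(np.uint8)
    m=cv2.morphologyEx(m,cv2.MORPH_OPEN,np.ones((13,13)))
    n,l,st,ce=cv2.connectedComponentsWithStats(m)
    out=[]
    for k in range(1,n):
        c=max(cv2.findContours((l==k).astype(np.uint8),cv2.RETR_EXTERNAL,cv2.CHAIN_APPROX_NONE)[0],key=len)
        (u,w),(a,b),an=cv2.minAreaRect(c); 
        out.append((u,w,max(a,b)*res,min(a,b)*res,an,a,b,c))
    # lid: dark
    d=(h[...,2]<60).astype(np.uint8)|m
    best=None
    for o in out:
        if not(.018<o[2]<.03 and .007<o[3]<.014): continue
        if best is None or o[2]*o[3]>best[2]*best[3]: best=o
    if best is None: print('no seal',[(o[2],o[3]) for o in out]); cv2.imwrite('pics/'+(show or 'noseal')+'.png',g[:,:,::-1]); return None
    u,w,L,W,an,a,b,c=best
    th=np.deg2rad(an if a>b else an+90); e=np.array([np.cos(th),np.sin(th)])
    # sign: lid dark interior lies beyond the inner end
    def dark(s):
        p=np.array([u,w])+s*e*(L/2+.010)/res; i,j=int(p[1]),int(p[0]); return h[max(i-6,0):i+7,max(j-6,0):j+7,2].mean()
    p1,p2=dark(1),dark(-1)
    s=-1 if p1<p2 else 1   # outward = away from the dark interior
    o=e*s
    # lid centre at inner end of strip
    cxy=np.array([u,w])-o*(L/2)/res
    ang=np.degrees(np.arctan2(-o[0],-o[1]))
    if show:
        q=g.copy(); cv2.circle(q,tuple(int(t) for t in cxy),int(.024/res),(0,255,0),1); cv2.line(q,tuple(int(t) for t in cxy),tuple(int(t) for t in cxy+o*.03/res),(255,0,0),1); cv2.imwrite('pics/'+show+'.png',q[:,:,::-1])
    return X[0]-cxy[1]*res,Y[0]-cxy[0]*res,ang,L,W,p1,p2
E
python3 - <<'E'
from h import *
v=look(.525,-.309,96,.25,'s0')
g,X,Y=rectify(v,0,.35,.7,-.45,-.17,.0005); cv2.imwrite('pics/s0r.png',g[:,:,::-1])
for i,(x,y) in enumerate([(.678,-.142),(.56,-.115),(.427,-.087)]):
    v=look(x,y,175,.18,f'j{i}'); print(seal(v,x,y,f'j{i}f'))
print(env.sense()['t'])
ims=[cv2.resize(cv2.imread(f'pics/j{i}f.png'),(265,265)) for i in range(3)]; cv2.imwrite('pics/jf.png',np.hstack(ims))
E
```

```text
(np.float64(0.6799875644039775), np.float64(-0.1420860022337541), np.float64(-174.19327545166016), 0.02408763313293457, 0.010159465789794922, np.float64(191.9112426035503), np.float64(40.739644970414204))
(np.float64(0.5514031751974182), np.float64(-0.11586381256718681), np.float64(-27.149682998657227), 0.02450420379638672, 0.010364091873168946, np.float64(42.455621301775146), np.float64(203.62721893491124))
(np.float64(0.42907735501187577), np.float64(-0.08409575465177563), np.float64(132.51044845581055), 0.02426465606689453, 0.01002836799621582, np.float64(100.02958579881657), np.float64(37.72781065088758))
56.45
```

View pics/jf.png

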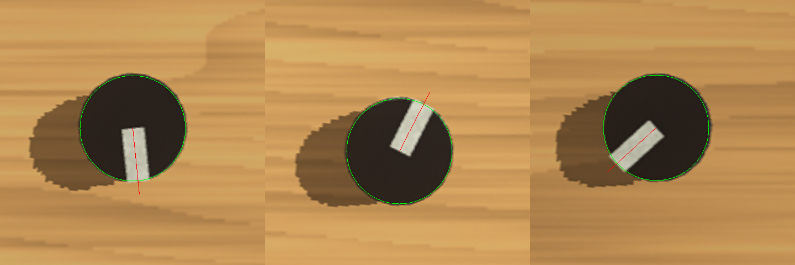

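View pics/s0r.png

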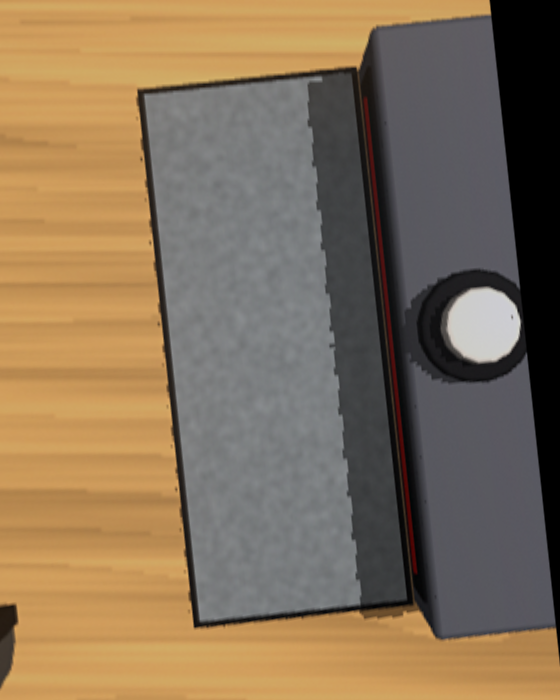

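```bash
python3 - <<'E'
from h import *
g=cv2.imread('pics/s0r.png'); h=cv2.cvtColor(g,cv2.COLOR_BGR2HSV)
w=(h[...,1]>80)&(h[...,2]>90)
rows=np.arange(110,600,3); us=[]
for r in rows:
    e=130+int((r-91)*.1065); k=[c for c in range(e-20,e+25) if w[r,c] ]; us.append(max(k)+.5)
us=np.array(us,float); p=np.polyfit(rows,us,1); k=abs(us-np.polyval(p,rows))<2; p=np.polyfit(rows[k],us[k],1); print('slope',p,np.degrees(np.arctan(p[0])),k.sum(),len(k))
th=np.arctan(p[0])
# bottom/top edges along columns left part
for nm,rr in (('top',range(60,110)),('bot',range(590,650))):
    cs=np.arange(150,300,3) if nm=='top' else np.arange(205,350,3); ws=[]
    for c in cs:
        col=[r for r in rr if w[r,c]]; ws.append(max(col) if nm=='top' else min(col))
    q=np.polyfit(cs,ws,1); q=np.polyfit(cs[abs(np.array(ws)-np.polyval(q,cs))<2],np.array(ws)[abs(np.array(ws)-np.polyval(q,cs))<2],1); print(nm,q,np.degrees(np.arctan(-q[0])))
    # intersection with left edge
    W=(q[0]*p[1]+q[1])/(1-q[0]*p[0]); U=p[0]*W+p[1]; print(U,W,'world',.7-W*.0005,-.17-U*.0005)
E
```

```text
slope [1.05159632e-01 1.27598959e+02] 6.003139280266162 164 164
top [ -0.10610644 104.01478992] 6.056788907012374
137.00836138718026 89.4773200858644 world 0.6552613399570677 -0.23850418069359014
bot [-1.05102041e-01  6.48194898e+02] 5.999875641066033
193.62288074119107 627.8447380445484 world 0.38607763097772574 -0.26681144037059557
```

```bash
cat >> h.py <<'E'
PHI=-83.98
U=np.array([np.cos(np.deg2rad(PHI)),np.sin(np.deg2rad(PHI))]); V=np.array([-U[1],U[0]])
MID=np.array([.52067,-.25266])
def movejar(x,y,phi,off,d=.037,ap=None):
    ap=PHI+270 if ap is None else ap
    D=(PHI-phi+180)%360-180
    a=ap-D; x+=CX;y+=CY
    C=np.array([CX,CY])
    env.reach([x,y,.14],R(a)); env.movel([x,y,.02],rate=.15)
    effector.grasp(20); s=env.sense(); print('w',s['gripper_width'],s['joint_positions'].round(2),'F',s['wrist_force'].round(1))
    env.movel([x,y,.14],rate=.25)
    p=MID+d*U+off*V+C
    env.reach([*p,.14],R(ap)); env.movel([*p,.0212],rate=.12); env.pause(.1); s=env.sense(); print('place',s['ee_pos'].round(4),'F',s['wrist_force'].round(1),s['gripper_width'])
    effector.release(); env.pause(.1); env.movel([*p,.14],rate=.25); print('t',env.sense()['t'])
def checkjar(off,name,d=.037):
    p=MID+d*U+off*V
    v=look(*p,175,.18,name); r=seal(v,*p,name+'f'); print('jar',r, 'err mm',(np.array(r[:2])-p)*1e3,'yaw err',r[2]-PHI); return r
E
python3 - <<'E'
from h import *
v=look(.68,-.142,120,.18,'k0'); r=seal(v,.68,-.142,'k0f'); print(r)
movejar(.680,-.1421,-174.2,.085)
checkjar(.085,'l0')
E
```

```text
(np.float64(0.680012363210883), np.float64(-0.14212376727380346), np.float64(-174.2894058227539), 0.024104772567749025, 0.010000123023986817, np.float64(184.4852071005917), np.float64(41.544378698224854))
w 0.05167492447602376 [-0.39  0.94  0.86  1.64 -0.84  0.97 -2.27] F [ 0.4 -0.2  0.5]
place [ 0.6083 -0.2818  0.0219] F [-0.3 -0.6 -2.1] 0.05168816549737141
t 64.5583
no seal [(0.10204428100585938, 0.06526458740234375)]Traceback (most recent call last):
  File "<stdin>", line 4, in <module>
  File "h.py", line 138, in checkjar
    v=look(*p,175,.18,name); r=seal(v,*p,name+'f'); print('jar',r, 'err mm',(np.array(r[:2])-p)*1e3,'yaw err',r[2]-PHI); return r
                                                                                      ~^^^^
TypeError: 'NoneType' object is not subscriptable
```

View pics/l0.png

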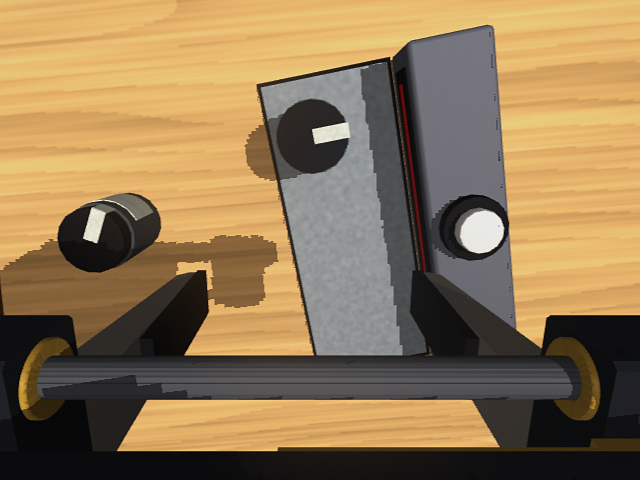

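Jar 0 stands on the strip at (312,136), its seal pointing at the window. The grey strip upset my seal mask; I'll tighten it.

```bash
sed -i 's/def seal(v,x,y,show=None,z=.07):/def seal(v,x,y,show=None,z=.07,vt=130):/; s/(h\[...,2\]>130)/(h[...,2]>vt)/' h.py
sed -i "s/r=seal(v,\*p,name+'f')/r=seal(v,*p,name+'f',vt=185)/" h.py
python3 - <<'E'
from h import *
v=load('l0'); p=MID+.037*U+.085*V
g,X,Y=rectify(v,.07,p[0]-.03,p[0]+.03,p[1]-.03,p[1]+.03,.001); h=cv2.cvtColor(g,cv2.COLOR_RGB2HSV)
for t in (165,180,195): print(t,seal(v,*p,'l0f',vt=t),p)
E
```

```text
165 (np.float64(0.6099392187484156), np.float64(-0.2810309453825368), np.float64(-84.38241577148438), 0.024818756103515624, 0.00998868179321289, np.float64(41.37278106508876), np.float64(154.84023668639054)) [ 0.60908165 -0.28054153]
180 (np.float64(0.6099314641056116), np.float64(-0.2810563080442405), np.float64(-84.38241577148438), 0.02449654006958008, 0.009919343948364258, np.float64(41.37278106508876), np.float64(155.46153846153845)) [ 0.60908165 -0.28054153]
195 (np.float64(0.6098400546453456), np.float64(-0.2812688812397828), np.float64(-83.79655456542969), 0.024097198486328124, 0.00968210220336914, np.float64(41.28402366863905), np.float64(155.9940828402367)) [ 0.60908165 -0.28054153]
```

View pics/l0f.png

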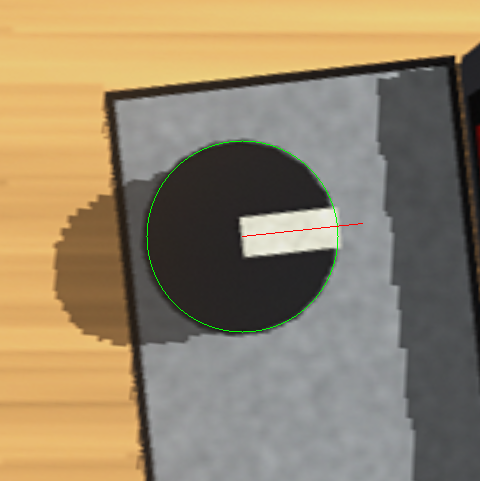

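```bash
python3 - <<'E'
from h import *
v=look(.5514,-.1159,210,.18,'k1'); r=seal(v,.5514,-.1159,'k1f'); print(r)
movejar(r[0],r[1],r[2],0)
checkjar(0,'l1')
v=look(.4291,-.0841,150,.18,'k2'); r=seal(v,.4291,-.0841,'k2f'); print(r)
E
```

```text
(np.float64(0.5512249948364838), np.float64(-0.11600000339044408), np.float64(-26.565050125122074), 0.024373140335083008, 0.01039771556854248, np.float64(45.9585798816568), np.float64(218.4319526627219))
w 0.051504741060152716 [-0.13  0.61  0.36  1.96 -0.35  0.63 -0.01] F [-0.4  0.9  2.1]
place [ 0.5238 -0.2907  0.0218] F [-0.2 -0.9 -1.9] 0.051378936332407116
t 72.2083
jar (np.float64(0.525252248810872), np.float64(-0.29030123790902185), np.float64(-84.80557250976562), 0.023969339370727538, 0.009664690971374512, np.float64(37.67455621301775), np.float64(147.02958579881656)) err mm [ 0.70185122 -0.84528005] yaw err -0.825572509765621
(np.float64(0.42903279316070436), np.float64(-0.08416065034468767), np.float64(132.0643310546875), 0.024191152572631835, 0.010203378677368164, np.float64(100.38461538461539), np.float64(37.96449704142012))
```

```bash
python3 - <<'E'
from h import *
movejar(.42905,-.08413,132.3,-.085)
checkjar(-.085,'l2')
v=look(.535,-.393,175,.25,'m0')
for c in('scene','side'): fixed('e_'+c,c)
print(env.sense()['t'])
E
```

```text
w 0.05180379827430676 [ 0.96  0.75 -1.04  2.19  0.98  0.79  1.57] F [ 0.5 -0.   2.1]
place [ 0.4392 -0.2996  0.0217] F [ 0.1  0.2 -2.8] 0.05166433183688071
t 84.2083
jar (np.float64(0.44066604887646976), np.float64(-0.2994082216632467), np.float64(-83.8844985961914), 0.023481678009033204, 0.009410428047180177, np.float64(33.46153846153846), np.float64(129.82248520710058)) err mm [ 0.64690582 -1.03783691] yaw err 0.09550140380859773
85.7667
```

View pics/m0.png

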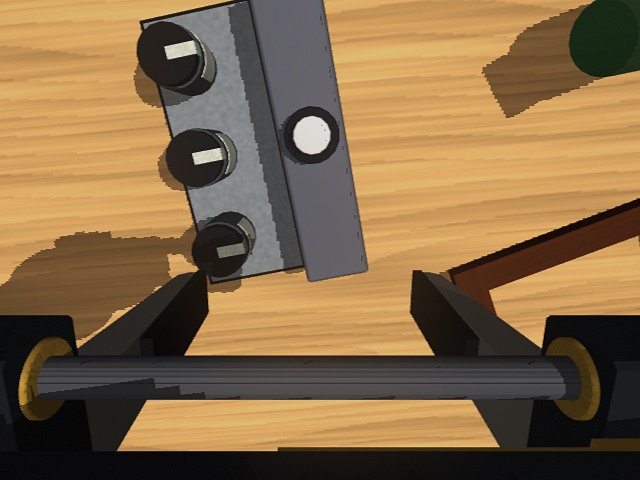

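View pics/e_side.png

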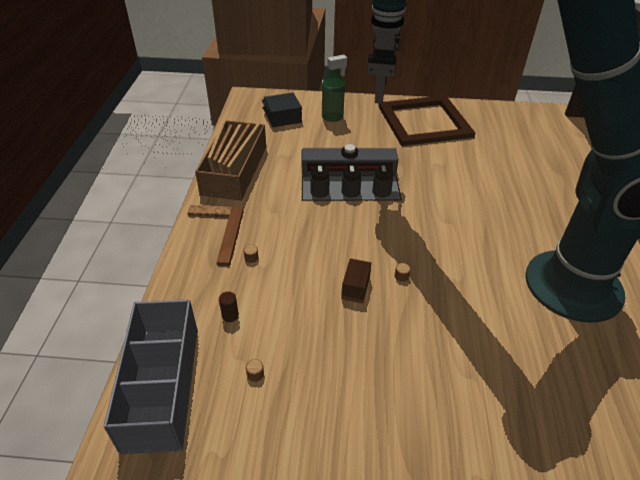

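```bash
python3 - <<'E'
from h import *
v=load('m0'); P=cloud(v); print('top z',np.median(P[127:143,303:319,2]),'xy',np.nanmedian(P[127:143,303:319,:2],axis=(0,1)))
b=MID+.140*U; print(b)
zt=float(np.median(P[127:143,303:319,2]))
effector.grasp(5)
p=b+[CX,CY]
env.reach([*p,zt+.04],R(175)); env.movel([*p,zt+.004],rate=.08); env.pause(.2)
f0=env.sense()['wrist_force'][2]; print('f0',f0)
z=zt+.004
for i in range(16):
    z-=.001; env.movel([*p,z],rate=.03); env.pause(.05); s=env.sense(); f=s['wrist_force'][2]-f0; print(round(z-zt,4),round(s['ee_pos'][2]-zt,4),round(f,2))
    if f>9: break
env.pause(.3)
env.movel([*p,zt+.06],rate=.06)
v=look(*b,175,.25,'m1')
for c in('scene','side'): fixed('g_'+c,c)
print(env.sense()['t'])
E
```

```text
top z nan xy [ 0.5360913  -0.39146255]
[ 0.53535259 -0.39188795]Traceback (most recent call last):
  File "<stdin>", line 7, in <module>
ValueError: expected 3 finite numbers
```

```bash
python3 - <<'E'
from h import *
v=load('m0'); P=cloud(v); zt=float(np.nanmedian(P[127:143,303:319,2])); print(zt)
b=MID+.140*U
print('w',env.sense()['gripper_width'])
p=b+[CX,CY]
env.reach([*p,zt+.04],R(175)); env.movel([*p,zt+.004],rate=.08); env.pause(.2)
f0=env.sense()['wrist_force'][2]; print('f0',f0)
z=zt+.004
for i in range(16):
    z-=.001; env.movel([*p,z],rate=.03); env.pause(.05); s=env.sense(); f=s['wrist_force'][2]-f0; print(round(z-zt,4),round(s['ee_pos'][2]-zt,4),round(f,2))
    if f>9: break
env.pause(.3)
env.movel([*p,zt+.06],rate=.06)
v=look(*b,175,.25,'m1')
for c in('scene','side'): fixed('g_'+c,c)
print(env.sense()['t'])
E
```

```text
0.07860480244938295
w 0.0009267317534036458
f0 0.01851858915880343
0.003 0.003 0.4
0.002 0.0019 -0.24
0.001 0.0009 -0.56
0.0 -0.0 0.04
-0.001 -0.0009 2.18
-0.002 -0.0019 2.39
-0.003 -0.0029 2.36
-0.004 -0.0039 3.29
-0.005 -0.0049 3.03
-0.006 -0.0059 3.38
-0.007 -0.0062 8.61
-0.008 -0.0063 14.76
94.6167
```

```bash
python3 - <<'E'
from h import *
effector.release()
for o,n in((.085,'n0'),(0,'n1'),(-.085,'n2')): checkjar(o,n)
v=look(BX,BY,BA,.18,'n3'); print(fitrect(v,.052,BX,BY,show='n3f'))
env.reach([.5,-.1,.35],R(175)); fixed('o_scene','scene'); fixed('o_side','side')
for c in('scene','side'):
    for n in('slice0','tube','jar0','scan_button_top'): print(c,n,[np.round(x['at'],3).tolist() for x in tip_of(c,n) if x['score']>.3])
print(env.sense()['t'])
E
```

```text
jar (np.float64(0.609900561022228), np.float64(-0.28113332479005143), np.float64(-84.36931610107422), 0.024448368072509767, 0.009853633880615234, np.float64(44.44970414201183), np.float64(164.60355029585799)) err mm [ 0.8189089  -0.59179383] yaw err -0.38931610107421477
jar (np.float64(0.5251409085131186), np.float64(-0.29008809272938396), np.float64(-84.64418029785156), 0.024361925125122072, 0.009691876411437988, np.float64(39.78698224852071), np.float64(152.50887573964496)) err mm [ 0.59051092 -0.63213487] yaw err -0.6641802978515585
jar (np.float64(0.440618234778613), np.float64(-0.29938714818057827), np.float64(-83.6598129272461), 0.02349431037902832, 0.009414288520812988, np.float64(33.64497041420118), np.float64(129.55621301775147)) err mm [ 0.59909172 -1.01676343] yaw err 0.32018707275391023
(np.float64(0.49928479309082024), np.float64(0.05797730865478515), np.float32(80.44572), [0.05024092483520508, 0.08053754425048829], 1.55)
scene slice0 [[0.496, 0.058, 0.039], [0.684, 0.301, -0.0], [0.497, 0.055, -0.006], [0.75, -0.016, -0.002], [0.394, 0.01, 0.0]]
scene tube [[0.606, -0.285, -0.005], [0.768, 0.161, -0.002]]
scene jar0 [[0.437, -0.299, 0.002], [0.525, -0.289, -0.002], [0.608, -0.283, -0.005]]
scene scan_button_top [[0.532, -0.394, 0.079]]
side slice0 [[0.686, 0.296, -0.001], [0.748, -0.018, 0.005], [0.39, 0.01, 0.002]]
side tube [[0.765, 0.158, 0.001]]
side jar0 [[0.521, -0.294, -0.0], [0.607, -0.279, 0.001], [0.441, -0.298, 0.001]]
side scan_button_top [[0.539, -0.39, 0.077]]
101.15
```

View pics/m1.png

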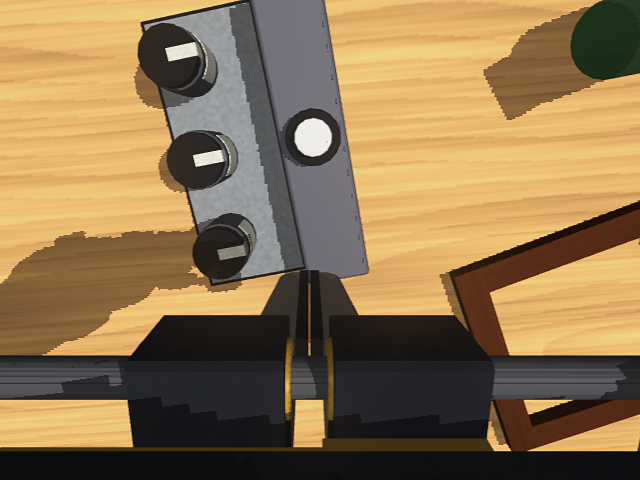

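View pics/o_side.png

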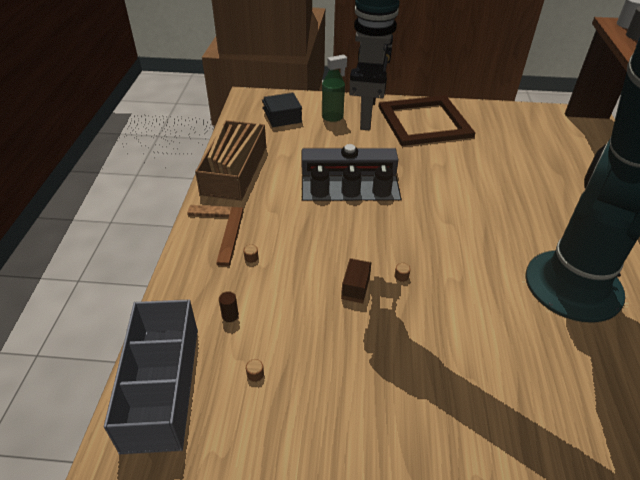

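View pics/o_scene.png

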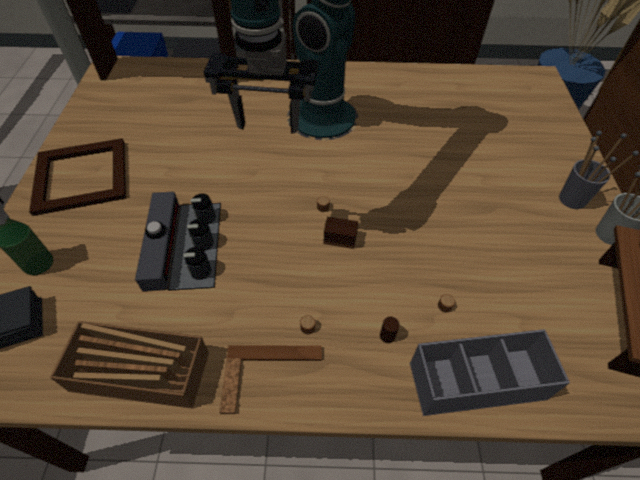

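The pictures show all three jars on the strip facing the window (side (320–383,182)), a square pile at (357,280), the button up and the bystanders in place.

```bash
python3 -c "
from h import *
print(workorder.finish_job())"
```

```text
the job is handed in; nothing more can be done
None
```

The kit is made up and handed in at about 101 s of the 192 s allowed. No verdict came back.

- **Pile:** All four blanks present are stacked on the packing block. The top blank measured within about 0.2 mm and 0.3° of the block. The first blank landed about 1.4 mm off on each axis. I squeezed it flush against the block with the gripper and corrected my aim for the others.
- **Jars:** All three jars stand on the scan strip, about 85 mm apart. Their labels are within about 0.7° of squarely facing the window by the lid seals. The middle jar was knocked aside early in the run, so I measured it again before picking it up. The jars stand about 18 mm further from the window than the strip's centre line. This gave the fingers room beside the scanner, and the jars are still wholly on the strip.
- **Button:** With the jars in place, I pressed the button about 6.2 mm, to its stop, with force rising to about 15 N. It came back up.
- **Bystanders:** The slices and the tube read at their starting positions, within the detector's few millimetres of error. The detector also gave a few false readings, such as "slice" at the pile and "tube" at a jar, which the pictures ruled out.

No final check failed.

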